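Take the coin tins out of the cash box for the phone to count

ROBOT

A 6-joint arm with a two-finger parallel gripper is mounted at the origin on the work surface. World frame = base frame: x ahead of the robot, y to its left, z up, the work surface at z = 0. Lengths are in m, angles in degrees, forces in N, time in s.
With the tool pointing down it reaches from about 0.3 to 0.75 m from the base axis. Payload 8.5 kg.
Tool frame: the origin (TCP) lies midway between the tips of the shut fingers; the grasp point (between the pads) lies 19 mm behind it; z points along the fingers, y is the line along which they close (so a half turn about z gives the same grasp; the last joint's range is limited). The gripper opens to 85 mm and grips with 20 to 120 N. Pads are 22 mm wide; open, the fingers measure 114 mm over their backs; the gripper's body (76 mm by 85 mm) begins 54 mm behind the grasp point. The pads swing forward as they close: fully open they stand 13 mm farther back than shut.
Start: joints at [-88.826, 21.807, 74.336, -0, 83.858, -12.336], TCP at [0.128, -0.535, 0.231] pointing down, gripper open.
Joint ranges: [-178.18, 178.18], [-50.72, 133.34], [12.68, 142.11], [-81.47, 261.47], [9.98, 163.14], [-165.26, 165.26]. Speed limits (degrees/s): [136.94, 136.94, 180, 180, 180, 180].

INTERFACE

Orientations are given as a 3x3 rotation matrix whose columns are the frame's x, y, z axes.
In Python, from rig import observe, optics, order, spotter gives the robot as it stands.
- The arm moves only by the tool move_arm, never from a script. Its argument "series" is text: rows parted by semicolons, each of 5 numbers parted by spaces: the shift along the tool's x, y, z in cm, then the turn about the tool's z in degrees, then the opening, from -1 (shut) to 1 (fully open). A call has 1 to 8 rows; each row is the pose to reach, as a shift and turn from the pose commanded when the call began, along the tool's axes at that moment; what a row does not reach only later rows make up. A row lasts 1/8 s, in which the tool goes at most 62.5 mm and 10.7 degrees, less where a joint would pass 70% of its speed; a pose out of reach is approached as far as the arm can. A call with a gripper value outside its range is refused whole. The fingers move at their own pace and stop on an object; "force" is the grip in N (left out, the last holds). Time passes only in rows, so rows that repeat a pose let the fingers close. It gives the time, the measured TCP pose, the force, the opening and the grip force at its end, in the units of the state.
- observe(): the state, without advancing time (a new reading comes with each control period).
- optics.get_image(name): name is "side" or "top" or "wrist"; returns a dict with "pixels" (480x640x3 uint8, blue, green, red), "camera_matrix" (3x3 intrinsics, pixels), "rvec" (rotation vector, rad) and "tvec" (3), from world to camera coordinates, as OpenCV has them. Camera axes: x right, y down, z forward; pixel columns grow to the right and rows downward; lengths in m; the calibration is good to about 2 mm. A picture is of the moment at which its call begins. There is no depth.
- order.close_job(): hands the job in; it is judged then, once.
Trained networks look in the newest picture that a camera, given by its name, has taken for a name from the list of things; names that differ only in an ending like _2 or _b are one class to them, and where a whole thing is asked for, a point or a joint stands for the part that bears it (a point fixed in the world has none). Each returns a list of dicts, best first, with "score" (0 to 1); they miss things now and then, are a little off and sometimes report something else, mostly with a low value. They report only what shows in the picture. A call takes as long as a camera call.
- spotter.find_in(thing, camera): "point" ([x, y, z] in m, in world coordinates, good to about 4 mm: the middle of the surface that is visible of it).
- spotter.cut_out(thing, camera): "pixels" (480x640 bool, what is visible of it).
- spotter.mark_of(thing, camera): "point" ([x, y, z] in m, in world coordinates, good to about 4 mm: a listed point, or the origin of a listed thing).
The state is a dict: "time_s": time; "q": joint angles; "qvel": joint speeds; "joint_efforts": joint torques, N m; "position": TCP position; "tool_rot": TCP orientation; "ft_force": force on the tool from outside, world axes, zero at the start; "wrist_torque": the same for the moment, N m; "grip_width": finger opening in m; "gripper_force": force on a finger pad.
Only numpy, scipy, OpenCV 4.12 (cv2) and the standard library are available. Lean on these libraries where they do the work, as an engineer would, in place of code of your own. Each camera call takes 0.05 s, during which the arm holds its last target. There are 200 camera calls.

TASK

Turn the key on the cash box so that its white end points at the green mark, pull the drawer well out, and stand every coin tin that is inside upright on the green mat with its red stripe pointing straight along the white lines at the phone. When all the tins are standing so, push the empty drawer fully shut and turn the key back so that its white end points at the red mark. Leave the power bank, pen holder and paperweight alone.

Things in the scene. Friction and masses are not known exactly. Their poses are not given: they have to be found in the camera images.
- cashbox: blue steel cash box, fixed, 150 deep (x) x 268 wide (y) x 102 mm high, its front facing its own -x. Origin: on the chest top under the middle of the front. A drawer slides out of the front; the lock with its key is on the top, its axis 40 mm behind the front (box x = 0.040, y = 0). Marks round the lock: red = locked, green = open
- drawer (a joint): how far the drawer is pulled out of the box along the box's -x, m: 0 shut, 0.145 fully out; stays where left. Its front panel reaches 95 mm above the chest
- drawer_cells (a point): middle of the row of four open cells in the drawer, on the cell floor 12 mm above the chest; moves with the drawer. Cell centres lie at -90, -30, +30 and +90 mm from it along box y; each cell is 53 (x) by 57 mm (y) inside, its walls 34 mm high. It lies 58 mm behind the box front when shut, 87 mm before it when fully out, and 59 mm behind the inner face of the drawer's front panel
- drawer_handle (a point): middle of the drawer's steel bar handle: a round bar about 10 mm thick, 100 mm long along box y, 48 mm in front of the drawer front and 80 mm above the chest; moves with the drawer
- key (a joint): angle of the key, rad, counter-clockwise seen from above: 0 = white end at the red mark (locked), 1.2 = white end at the green mark (open); turns from -0.6 to 2.1 and stays where left; starts within 0.4 of red
- key_grip (a point): on the key's vertical turning axis, 34 mm above the box top (136 mm above the chest), at the height to grip. The key's black bow is an upright plate 50 mm long, 9 mm thick, from 14 to 46 mm above the box top; at angle 0 its length lies along box x
- key_pointer (a point): white end of the key's bow, 25 mm from the turning axis, same height as key_grip; the side that points at the marks
- lock_mark (a point): the red mark on the steel lock plate, 33 mm from the key's axis
- open_mark (a point): the green mark on the steel lock plate, 33 mm from the key's axis
- scanmat: green counting mat, fixed, 3 mm thick, with a phone standing along its far side. Origin: on the chest top, in front of the middle of the phone; own +x points from the mat to the phone. The mat covers x = -145 to -5 mm and y = -155 to +155 mm; four white lines at y = -111, -37, +37, +111 mm run along x, square to the phone
- phone (a point): lower middle of the phone in its orange silicone case on a low wooden stand, screen facing the mat; 164 mm wide, leaning back, up to 95 mm high, its front foot 12 mm beyond the scanmat origin; fixed to the mat
- tin1: cylindrical coin tin, 48 mm across, 75 mm tall, 0.15-0.3 kg (weight low down), aluminium with a white rim at the top; one vertical red stripe runs down its side at its own +x and a red bar on its lid runs from the middle to the stripe. Origin: centre of the underside, z up. At the start it stands upright in a cell inside the closed drawer; may be absent
- tin1_aim (a point): imaginary point 46 mm straight out from the red stripe of tin1, at the tin's mid height; shows where the stripe points
- tin2: cylindrical coin tin, 48 mm across, 75 mm tall, 0.15-0.3 kg (weight low down), aluminium with a white rim at the top; one vertical red stripe runs down its side at its own +x and a red bar on its lid runs from the middle to the stripe. Origin: centre of the underside, z up. At the start it stands upright in a cell inside the closed drawer; may be absent
- tin2_aim (a point): imaginary point 46 mm straight out from the red stripe of tin2, at the tin's mid height; shows where the stripe points
- tin3: cylindrical coin tin, 48 mm across, 75 mm tall, 0.15-0.3 kg (weight low down), aluminium with a white rim at the top; one vertical red stripe runs down its side at its own +x and a red bar on its lid runs from the middle to the stripe. Origin: centre of the underside, z up. At the start it stands upright in a cell inside the closed drawer; may be absent
- tin3_aim (a point): imaginary point 46 mm straight out from the red stripe of tin3, at the tin's mid height; shows where the stripe points
- tin4: cylindrical coin tin, 48 mm across, 75 mm tall, 0.15-0.3 kg (weight low down), aluminium with a white rim at the top; one vertical red stripe runs down its side at its own +x and a red bar on its lid runs from the middle to the stripe. Origin: centre of the underside, z up. At the start it stands upright in a cell inside the closed drawer; may be absent
- tin4_aim (a point): imaginary point 46 mm straight out from the red stripe of tin4, at the tin's mid height; shows where the stripe points
- powerbank: bystander: black power bank lying flat, 140 x 68 x 18 mm, origin under its centre
- penholder: bystander: square wooden pen holder, 75 x 75 x 95 mm, pens up to 150 mm, origin under its centre
- paperweight: bystander: green glass dome paperweight, 66 mm across, 43 mm high, origin under its centre

How it is judged (in metres and radians):
On the way, in this order (a step that is already met when the one before it is completed fails the run):
1. the key points at the green mark (within 0.12 rad) while the drawer is shut (value of joint key between 1.08 and 1.32 rad and value of joint drawer below 0.02 m), for 0.2 s.
2. the drawer is pulled out by more than 90 mm (value of joint drawer above 0.09 m), for 0.2 s.
3. every tin stands on the mat, upright, stripe to the phone (x of tin1 in the frame of scanmat between -0.13 and -0.02 m and y of tin1 in the frame of scanmat between -0.14 and 0.14 m and z of each of tin1, tin2, tin3, tin4 in the frame of scanmat below 0.012 m and angle between each of tin1, tin2, tin3, tin4's own z axis and vertical below 0.15 rad and linear speed of each of tin1, tin2, tin3, tin4 below 0.03 m/s and angle between the x axis of each of tin1, tin2, tin3, tin4 and the x axis of scanmat, either way round below 0.3 rad and x of each of tin1_aim, tin2_aim, tin3_aim, tin4_aim in the frame of scanmat above -0.075 m and x of tin2 in the frame of scanmat between -0.13 and -0.02 m and y of tin2 in the frame of scanmat between -0.14 and 0.14 m and x of tin3 in the frame of scanmat between -0.13 and -0.02 m and y of tin3 in the frame of scanmat between -0.14 and 0.14 m and x of tin4 in the frame of scanmat between -0.13 and -0.02 m and y of tin4 in the frame of scanmat between -0.14 and 0.14 m), for 0.2 s.
4. the drawer is shut again (within 8 mm) (value of joint drawer below 0.008 m), for 0.2 s.
At the end, for the whole second after the job is handed in: Every tin present stands at rest on the mat (its centre at least 15 mm inside the mat's edge, tilt under 0.15 rad), its stripe pointing along the mat's white lines to the phone within 0.30 rad; the drawer is shut within 8 mm; the key rests within 0.12 rad of the red mark; nothing is held (all of step 3 and value of joint key between -0.12 and 0.12 rad and value of joint drawer below 0.008 m and velocity of joint key between -0.05 and 0.05 rad/s); the robot touches nothing.
It fails at once if the drawer is more than 30 mm open while the key is turned away from the open side (below 0.9 rad) (value of joint drawer above 0.03 m and value of joint key below 0.9 rad).
It fails at once if a bystander is moved by more than 30 mm (distance of any of powerbank, penholder, paperweight from where it was at the start of the episode above 0.03 m).
Of tin1, tin2, tin3, tin4 only 2 to 4 are there at a start; the rules pass over those that are not, and their reading is None.
At some moment in a run one of tin1, tin2, tin3, tin4 may be knocked a few centimetres aside while the robot is not near it.
It also fails if it takes over 210 s, if anything falls off the work surface, if the arm or the gripper's body presses on something with over 40 N, if the wrist force passes 120 N, or if a joint passes its speed limit or range.

## Working session

There is one attempt and no reset: what is moved stays moved. The work goes in short steps, Python scripts to look and compute and a tool call to move; the robot and the scene stay as the last step left them, time stands still between calls to the robot, and variables do not carry over. Pictures are saved under pics/ and viewed, at most 14 in all, crops included, and the job is handed in when it is done.

Besides the shell and the picture viewer there is one more tool, called after "Emit:" as name(argument=value, ...) on one line, values as JSON. move_arm: Moves the arm, as the interface text tells. Its arguments: {"type":"object","properties":{"series":{"type":"string"},"force":{"type":"number"}},"required":["series"]}

```bash
mkdir -p pics; ls; python3 - <<'E'
from rig import observe, optics, order, spotter
import cv2, numpy as np
s=observe(); print(s)
a=optics.get_image("top"); b=optics.get_image("side")
cv2.imwrite("pics/top0.png",a["pixels"]);cv2.imwrite("pics/side0.png",b["pixels"])
for n in ["cashbox","drawer_cells","drawer_handle","key_grip","key_pointer","lock_mark","open_mark","scanmat","phone","powerbank","penholder","paperweight"]:
  for c in ["top","side"]:
    try:
      r=spotter.mark_of(n,c); print(n,c,[(np.round(x["point"],4).tolist(),round(x["score"],2)) for x in r[:2]])
    except Exception as e: print(n,c,e)
E
```

```text
pics
{'time_s': 0.0, 'q': array([-8.88254706e+01,  2.18415631e+01,  7.43849022e+01,  4.60709801e-04,
        8.38586719e+01, -1.23360766e+01]), 'qvel': array([ 0.02697908, -0.06341627, -0.06926203,  0.07671128, -0.02154613,
       -0.00260736]), 'joint_efforts': array([-1.63522549e-03, -4.48465919e+01, -2.31279945e+01, -2.59210847e-04,
        4.78207396e-03, -8.41577474e-06]), 'position': array([ 0.12848478, -0.53447875,  0.23070554]), 'tool_rot': array([[ 9.72326897e-01,  2.33624497e-01, -2.24653869e-05],
       [ 2.33624272e-01, -9.72325816e-01,  1.48577757e-03],
       [ 3.25270361e-04, -1.44990995e-03, -9.99998896e-01]]), 'ft_force': array([ 0.64469335,  0.0568441 , -0.68494058]), 'wrist_torque': array([-0.0452685 , -0.0129712 , -0.00676633]), 'gripper_force': 0.0, 'grip_width': 0.0853806754504307}
cashbox top [([0.6026, -0.2127, -0.0003], 0.91)]
cashbox side [([0.601, -0.2127, -0.0043], 0.72)]
drawer_cells top [([0.6602, -0.2223, 0.0133], 0.94), ([0.4778, -0.5175, 0.0018], 0.39)]
drawer_cells side []
drawer_handle top [([0.5464, -0.1999, 0.0818], 0.71)]
drawer_handle side [([0.
[... 291 characters left out ...]
-0.2135, 0.1057], 0.78)]
lock_mark side [([0.6077, -0.2126, 0.1047], 0.6), ([0.621, -0.2491, 0.1024], 0.17)]
open_mark top [([0.6211, -0.2436, 0.1083], 0.68)]
open_mark side [([0.6204, -0.2501, 0.1047], 0.61)]
scanmat top [([0.5988, 0.2298, 0.0043], 0.93)]
scanmat side [([0.5955, 0.2271, 0.0016], 0.82)]
phone top [([0.6155, 0.2272, 0.012], 0.59)]
phone side [([0.6158, 0.2313, 0.0143], 0.57)]
powerbank top [([0.4767, -0.519, 0.0012], 0.94), ([0.5478, -0.2022, 0.0814], 0.6)]
powerbank side [([0.4848, -0.5139, 0.0046], 0.56)]
penholder top [([0.4243, 0.4892, -0.0018], 0.58)]
penholder side [([0.4318, 0.4909, 0.0003], 0.85)]
paperweight top []
paperweight side [([0.3741, 0.0269, -0.0023], 0.61)]
```

View pics/top0.png

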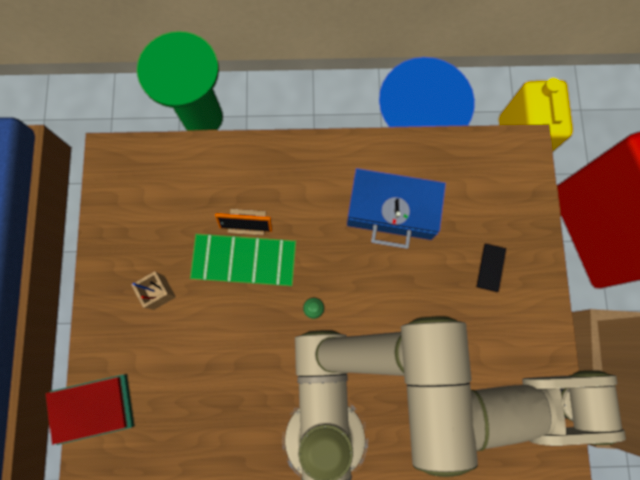

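View pics/side0.png

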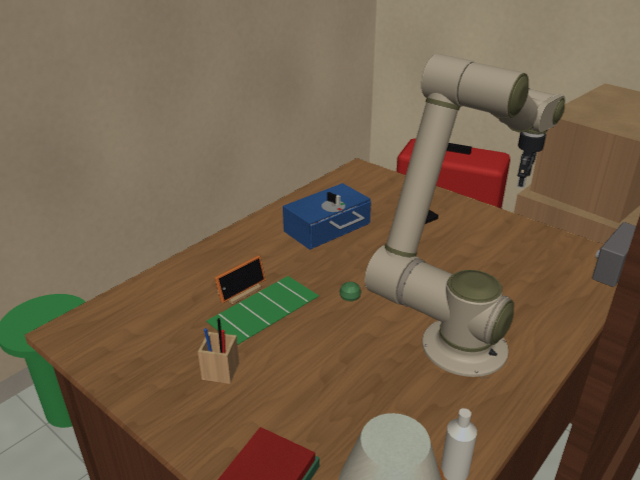

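```bash
cat > h.py <<'E'
from rig import observe, optics, order, spotter
import cv2, numpy as np
def yaw(R): return np.degrees(np.arctan2(R[1,0],R[0,0]))
def to(p,psi,s=None):
    s=s or observe(); R=s["tool_rot"]; d=R.T@(np.array(p)-s["position"])*100
    t=(yaw(R)-psi+180)%360-180
    print("to",np.round(p,4),"psi",round(psi,1),"->",np.round(d,2),"turn",round(t,1)," q6",round(s["q"][5],1)); return d,t
def st():
    s=observe(); print("t",round(s["time_s"],2),"p",np.round(s["position"],4),"yaw",round(yaw(s["tool_rot"]),2),"q",np.round(s["q"],1),"w",round(s["grip_width"],4),"gf",round(s["gripper_force"],1),"F",np.round(s["ft_force"],1)); return s
def proj(im,P):
    return cv2.projectPoints(np.array(P,float).reshape(-1,3),im["rvec"],im["tvec"],im["camera_matrix"],None)[0].reshape(-1,2)
def onplane(im,uv,z):
    R=cv2.Rodrigues(im["rvec"])[0]; C=-R.T@np.ravel(im["tvec"])
    d=R.T@np.linalg.inv(im["camera_matrix"])@np.array([uv[0],uv[1],1.]); return C+d*(z-C[2])/d[2]
def marks(names,cam):
    for n in names:
        r=spotter.mark_of(n,cam); print(n,cam,[(np.round(x["point"],4).tolist(),round(x["score"],2)) for x in r[:4]])
E
python3 -c "
from h import *
to([0.59,-0.22,0.33],-6)"
```

```text
to [ 0.59 -0.22  0.33] psi -6 -> [ 52.23 -19.82  -9.87] turn 19.5  q6 -12.3
```

Emit:
move_arm(series="3 -1 -2 1 1; 9 -3 -6 4 1; 15 -5.5 -9.9 8 1; 21 -8 -9.9 12 1; 27 -10 -9.9 15 1; 33 -12.5 -9.9 18 1; 38.5 -14.5 -9.9 19.5 1; 43 -16.3 -9.9 19.5 1")

```text
time_s: 2.3
position: [0.5015, -0.2803, 0.3304]
tool_rot: [[0.995, -0.105, 0.0], [-0.105, -0.995, -0.0], [0.0, 0.0, -1.0]]
ft_force: [0.7, -0.7, 0.8]
grip_width: 0.0852
gripper_force: 0.0
```

```bash
python3 -c "
from h import *
st();to([0.59,-0.22,0.33],-6)"
```

```text
t 2.3 p [ 0.5015 -0.2803  0.3304] yaw -6.01 q [-41.   21.8  58.3  -0.   99.9  55. ] w 0.0852 gf 0.0 F [ 0.7 -0.7  0.8]
to [ 0.59 -0.22  0.33] psi -6 -> [ 8.17 -6.92  0.04] turn -0.0  q6 55.0
```

Emit:
move_arm(series="3 -2.5 0 0 1; 6.5 -5.5 0 0 1; 8.2 -6.9 0 0 1; 8.2 -6.9 0 0 1; 8.2 -6.9 0 0 1")

```text
time_s: 2.92
position: [0.5883, -0.2221, 0.3303]
tool_rot: [[0.994, -0.105, -0.0], [-0.105, -0.994, -0.0], [-0.0, 0.0, -1.0]]
ft_force: [0.2, -0.4, -0.1]
grip_width: 0.0858
gripper_force: 0.0
```

```bash
python3 - <<'E'
from h import *
st()
a=optics.get_image("wrist"); cv2.imwrite("pics/w1.png",a["pixels"])
R=cv2.Rodrigues(a["rvec"])[0]; print("cam",-R.T@np.ravel(a["tvec"]),R[2])
for c in ["wrist","top"]: marks(["cashbox","drawer_handle","key_grip","key_pointer","lock_mark","open_mark"],c)
E
```

```text
t 2.92 p [ 0.5883 -0.2221  0.3303] yaw -6.02 q [-31.5  28.   48.1  -0.  103.8  64.6] w 0.0858 gf 0.0 F [ 0.2 -0.4 -0.1]
cam [ 0.66954312 -0.23140212  0.47363288] [-0.31543098  0.0327506  -0.9483832 ]
cashbox wrist [([0.6025, -0.2101, -0.0019], 0.57)]
drawer_handle wrist [([0.546, -0.2046, 0.0784], 0.74)]
key_grip wrist [([0.6384, -0.2213, 0.1391], 0.95)]
key_pointer wrist [([0.6184, -0.2202, 0.1365], 0.87)]
lock_mark wrist [([0.6112, -0.2146, 0.1011], 0.63)]
open_mark wrist [([0.6279, -0.246, 0.1085], 0.96)]
cashbox top [([0.6026, -0.2127, -0.0003], 0.91)]
drawer_handle top [([0.5464, -0.1999, 0.0818], 0.71)]
key_grip top [([0.6356, -0.2186, 0.1348], 0.47)]
key_pointer top [([0.6213, -0.2161, 0.1392], 0.46)]
lock_mark top [([0.6101, -0.2135, 0.1057], 0.78)]
open_mark top [([0.6211, -0.2436, 0.1083], 0.68)]
```

View pics/w1.png

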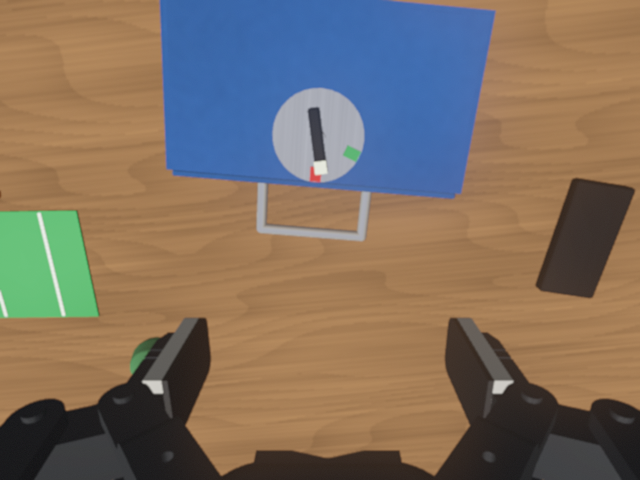

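```bash
cat >> h.py <<'E'
def segs(im,lo,hi,area=30):
    hsv=cv2.cvtColor(im["pixels"],cv2.COLOR_BGR2HSV); m=cv2.inRange(hsv,np.array(lo),np.array(hi)); return m
E
python3 - <<'E'
from h import *
a=optics.get_image("wrist"); f=lambda u,v,z:np.round(onplane(a,(u,v),z),4)
P=a["pixels"]
print("plate",f(319,135,.103),"red",f(315.5,174.5,.104),"green",f(352.5,153.5,.104))
print("key ends",f(313.5,109,.148),f(320.5,167,.148))
hsv=cv2.cvtColor(P,cv2.COLOR_BGR2HSV)
blk=(hsv[...,2]<70); blk[:95]=0; blk[180:]=0; blk[:,:280]=0; blk[:,360:]=0
wh=(hsv[...,2]>215)&(hsv[...,1]<40); wh[:150]=0; wh[182:]=0; wh[:,:300]=0; wh[:,340:]=0
for m in (blk,wh):
  ys,xs=np.nonzero(m); print(len(xs),xs.mean(),ys.mean(), f(xs.mean(),ys.mean(),.148),f(xs.mean(),ys.mean(),.14))
red=(hsv[...,1]>150)&((hsv[...,0]<8)|(hsv[...,0]>172))&(hsv[...,2]>80); red[:140]=0; red[200:]=0
gr=(hsv[...,1]>120)&(abs(hsv[...,0].astype(int)-65)<15); gr[:140]=0; gr[170:]=0; gr[:,:330]=0;gr[:,370:]=0
for m in (red,gr):
  ys,xs=np.nonzero(m); print(len(xs),xs.mean(),ys.mean(), f(xs.mean(),ys.mean(),.104))
bl=cv2.inRange(hsv,(100,120,60),(125,255,255)); c=max(cv2.findContours(bl,0,2)[0],key=cv2.contourArea)
print(cv2.approxPolyDP(c,6,True).reshape(-1,2).tolist())
A=f(168,169,.102);B=f(461,193,.102);print(A,B,(A+B)/2,np.linalg.norm(A-B))
A=f(261,231,.08);B=f(363,238,.08);print("handle",A,B,(A+B)/2,np.linalg.norm(A-B))
E
```

```text
plate [ 0.6427 -0.2209  0.103 ] red [ 0.6088 -0.214   0.104 ] green [ 0.6238 -0.2487  0.104 ]
key ends [ 0.6654 -0.2201  0.148 ] [ 0.6215 -0.2206  0.148 ]
75 319.52 136.70666666666668 [ 0.6447 -0.2224  0.148 ] [ 0.6441 -0.2222  0.14  ]
137 320.7299270072993 168.12408759124088 [ 0.6206 -0.2207  0.148 ] [ 0.6194 -0.2204  0.14  ]
50 314.44 176.32 [ 0.6072 -0.2128  0.104 ]
86 351.69767441860466 153.47674418604652 [ 0.6239 -0.2479  0.104 ]
[[161, 0], [174, 174], [442, 197], [460, 192], [494, 12], [380, 0]]
[ 0.6274 -0.0825  0.102 ] [ 0.5775 -0.3446  0.102 ] [ 0.60245 -0.21355  0.102  ] 0.26680783346820985
handle [ 0.5542 -0.1521  0.08  ] [ 0.5361 -0.2531  0.08  ] [ 0.54515 -0.2026   0.08   ] 0.10260901519847072
```

```bash
python3 -c "
from h import *
to([0.642,-0.2212,0.118],0)"
```

```text
to [ 0.642  -0.2212  0.118 ] psi 0 -> [ 5.29 -0.6  21.23] turn -6.0  q6 64.6
```

Emit:
move_arm(series="3 -0.4 4 -3 0.6; 5.3 -0.6 9 -6 0.2; 5.3 -0.6 14 -6 0; 5.3 -0.6 18 -6 -0.2; 5.3 -0.6 20 -6 -0.2; 5.3 -0.6 21.2 -6 -0.2; 5.3 -0.6 21.2 -6 -0.2", force=40)

```text
time_s: 4.5
position: [0.642, -0.2212, 0.118]
tool_rot: [[1.0, 0.0, -0.001], [0.0, -1.0, 0.0], [-0.001, -0.0, -1.0]]
ft_force: [-0.1, -0.9, 0.5]
grip_width: 0.0341
gripper_force: 0.0
```

```bash
python3 - <<'E'
from h import *
st(); to([0.642,-0.2212,0.118],0)
a=optics.get_image("wrist"); cv2.imwrite("pics/w2.png",cv2.resize(a["pixels"][:300],None,fx=1,fy=1))
E
```

```text
t 4.5 p [ 0.642  -0.2212  0.118 ] yaw 0.01 q [-29.   39.8  61.    0.   79.2  61. ] w 0.0341 gf 0.0 F [-0.1 -0.9  0.5]
to [ 0.642  -0.2212  0.118 ] psi 0 -> [-0.  0.  0.] turn 0.0  q6 61.0
```

View pics/w2.png

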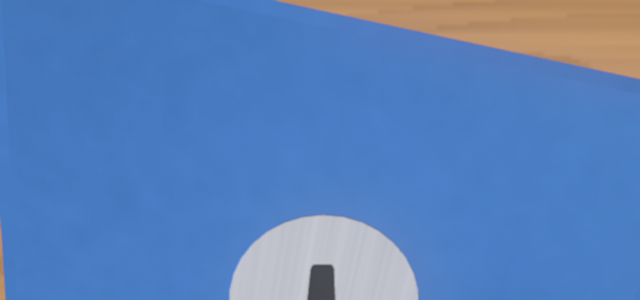

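Emit:
move_arm(series="0 0 0 0 -1; 0 0 0 0 -1; 0 0 0 0 -1; 0 0 0 0 -1; 0 0 0 -5 -1; 0 0 0 -13 -1; 0 0 0 -21 -1; 0 0 0 -29 -1", force=50)

```text
time_s: 5.55
position: [0.6425, -0.219, 0.1197]
tool_rot: [[0.872, 0.49, 0.001], [0.49, -0.872, 0.003], [0.003, -0.002, -1.0]]
ft_force: [-1.3, 10.5, 4.4]
grip_width: 0.0083
gripper_force: 51.3
```

Emit:
move_arm(series="0 0 0 -7 -1; 0 0 0 -14 -1; 0 0 0 -21 -1; 0 0 0 -28 -1; 0 0 0 -28.5 -1; 0 0 0 -28.5 -1")

```text
time_s: 6.3
position: [0.642, -0.2184, 0.1197]
tool_rot: [[0.536, 0.844, -0.0], [0.844, -0.536, 0.004], [0.003, -0.002, -1.0]]
ft_force: [-4.6, 12.3, 5.6]
grip_width: 0.0084
gripper_force: 51.5
```

```bash
python3 - <<'E'
from h import *
st(); marks(["key_pointer","open_mark"],"top")
E
```

```text
t 6.3 p [ 0.642  -0.2184  0.1197] yaw 57.61 q [-28.8  39.7  61.1   0.2  79.4   3.5] w 0.0084 gf 51.5 F [-4.6 12.3  5.6]
key_pointer top [([0.6213, -0.2161, 0.1392], 0.46)]
open_mark top [([0.6211, -0.2436, 0.1083], 0.68)]
```

Emit:
move_arm(series="0 0 0 0 0; 0 0 0 0 0; 0 0 -3 0 0; 0 0 -8 0 0; 0 0 -13 -5 0; 0 0 -18 -10 0; 0 0 -20 -15 0; 0 0 -20 -21 0")

```text
time_s: 7.4
position: [0.6424, -0.2218, 0.3208]
tool_rot: [[0.196, 0.981, 0.004], [0.981, -0.196, -0.002], [-0.002, 0.004, -1.0]]
ft_force: [-0.4, 0.6, -0.2]
grip_width: 0.0427
gripper_force: 0.0
```

```bash
python3 - <<'E'
from h import *
st(); a=optics.get_image("wrist"); cv2.imwrite("pics/w3.png",a["pixels"])
marks(["key_pointer","key_grip","open_mark","lock_mark"],"wrist")
to([0.546,-0.201,0.30],79.2); to([0.546,-0.201,0.061],79.2)
E
```

```text
t 7.4 p [ 0.6424 -0.2218  0.3208] yaw 78.67 q [-29.   34.3  38.7  -0.  106.8 -17.7] w 0.0427 gf 0.0 F [-0.4  0.6 -0.2]
key_pointer wrist [([0.6303, -0.2408, 0.1352], 0.71)]
key_grip wrist [([0.6374, -0.2208, 0.1366], 0.74)]
open_mark wrist [([0.6256, -0.2473, 0.1063], 0.84)]
lock_mark wrist [([0.6106, -0.2141, 0.1039], 0.96)]
to [ 0.546 -0.201  0.3  ] psi 79.2 -> [ 0.06 -9.82  1.8 ] turn -0.8  q6 -17.4
to [ 0.546 -0.201  0.061] psi 79.2 -> [ 0.06 -9.8  25.7 ] turn -0.8  q6 -17.4
```

View pics/w3.png

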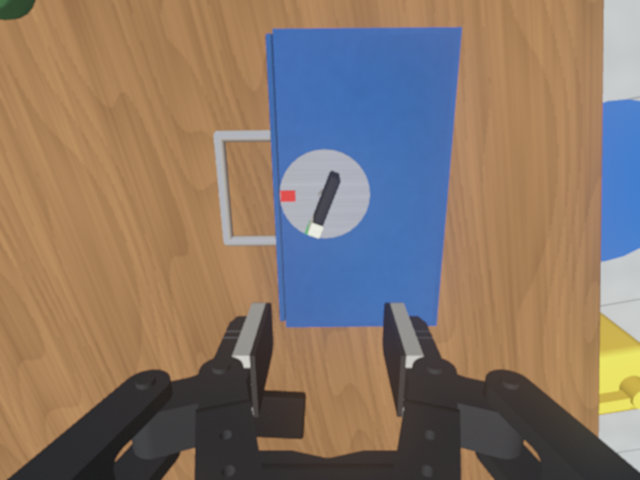

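```bash
python3 - <<'E'
from h import *
a=optics.get_image("wrist"); f=lambda u,v,z:onplane(a,(u,v),z)
w=f(315,231,.148);b=f(334.5,177,.148);pl=f(325,194,.103);r=f(288,196,.104)
A=f(273,33,.102);B=f(287,325,.102);C=f(460,29,.102);D=f(438,324,.102)
h1=f(220,136,.08);h2=f(228,241,.08)
an=lambda v:round(np.degrees(np.arctan2(v[1],v[0])),1)
print("key dir",an(w-b)%360,"mid",(w+b)/2,"plate",pl,"red",r,an(r-pl),"box y",an(A-B),an(C-D),"front mid",(A+B)/2,np.linalg.norm(A-B),"handle",(h1+h2)/2,an(h1-h2))
E
```

```text
key dir 238.8 mid [ 0.64083398 -0.21711898  0.148     ] plate [ 0.6406153  -0.21852425  0.103     ] red [ 0.60827132 -0.21345972  0.104     ] 171.1 box y 79.0 79.4 front mid [ 0.60182015 -0.21212281  0.102     ] 0.26094104350494757 handle [ 0.54733173 -0.20111594  0.08      ] 78.1
```

Emit:
move_arm(series="0 -4 3 -0.5 -0.2; 0 -9.75 8 -0.5 -0.2; 0 -9.75 13 -0.5 -0.2; 0 -9.75 18 -0.5 -0.2; 0 -9.75 22 -0.5 -0.2; 0 -9.75 25 -0.5 -0.2; 0 -9.75 25.8 -0.5 -0.2; 0 -9.75 25.8 -0.5 -0.2", force=60)

```text
time_s: 8.7
position: [0.5468, -0.202, 0.0607]
tool_rot: [[0.191, 0.982, 0.0], [0.982, -0.191, -0.0], [-0.0, 0.0, -1.0]]
ft_force: [-0.6, 0.3, 0.9]
grip_width: 0.0342
gripper_force: 0.0
```

Emit:
move_arm(series="0 0 0 0 -1; 0 0 0 0 -1; 0 0 0 0 -1; 0 0 0 0 -1")

```text
time_s: 9.2
position: [0.5473, -0.2022, 0.0617]
tool_rot: [[0.191, 0.982, 0.002], [0.982, -0.191, -0.001], [-0.001, 0.003, -1.0]]
ft_force: [0.4, -0.8, 5.7]
grip_width: 0.0079
gripper_force: 58.6
```

```bash
python3 -c "
from h import *
s=st(); p=s['position']; y=-10.9*np.pi/180
to(p+0.142*np.array([-np.cos(y),-np.sin(y),0]),79.2)"
```

```text
t 9.2 p [ 0.5473 -0.2022  0.0617] yaw 79.01 q [-31.9  34.7  82.5   0.   62.6 -20.9] w 0.0079 gf 58.6 F [ 0.4 -0.8  5.7]
to [ 0.4078 -0.1753  0.0617] psi 79.2 -> [ -0.02 -14.2   -0.04] turn -0.2  q6 -20.9
```

Emit:
move_arm(series="0 -1 0 0 -1; 0 -3 0 0 -1; 0 -5 0 0 -1; 0 -7.5 0 0 -1; 0 -10 0 0 -1; 0 -12.5 0 0 -1; 0 -14 0 0 -1; 0 -14.2 0 0 -1")

```text
time_s: 10.2
position: [0.4072, -0.1754, 0.0617]
tool_rot: [[0.191, 0.982, 0.003], [0.982, -0.191, -0.002], [-0.002, 0.003, -1.0]]
ft_force: [2.5, 0.7, 8.3]
grip_width: 0.0078
gripper_force: 59.8
```

```bash
python3 -c "
from h import *
s=st(); "
```

```text
t 10.2 p [ 0.4072 -0.1754  0.0617] yaw 78.98 q [-38.7  24.1 105.   -0.   50.7 -27.6] w 0.0078 gf 59.8 F [2.5 0.7 8.3]
```

Emit:
move_arm(series="0 0 0 0 -0.3; 0 0 0 0 -0.2; 0 0 -3 0 -0.2; 0 0 -8 0 0; 1 2 -13 0 0.2; 2 6 -18 0 0.4; 4 10 -23 0 0.4; 4.7 11.3 -27 0 0.4")

```text
time_s: 11.2
position: [0.5283, -0.1493, 0.3314]
tool_rot: [[0.189, 0.982, -0.0], [0.982, -0.189, 0.0], [0.0, -0.0, -1.0]]
ft_force: [-0.5, -0.8, -0.9]
grip_width: 0.0599
gripper_force: 0.0
```

```bash
python3 - <<'E'
from h import *
st(); a=optics.get_image("wrist"); cv2.imwrite("pics/w4.png",a["pixels"])
marks(["tin1","tin1_aim","drawer_cells","drawer_handle","key_pointer","key_grip"],"wrist")
E
```

```text
t 11.2 p [ 0.5283 -0.1493  0.3314] yaw 79.08 q [-28.1  18.9  62.5   0.   98.6 -17.2] w 0.0599 gf 0.0 F [-0.5 -0.8 -0.9]
tin1 wrist [([0.5241, -0.1687, 0.0143], 0.89), ([0.5114, -0.2221, 0.0132], 0.75), ([0.496, -0.286, 0.0087], 0.72), ([0.5366, -0.1035, 0.0085], 0.62)]
tin1_aim wrist []
drawer_cells wrist []
drawer_handle wrist [([0.4094, -0.1768, 0.0794], 0.81)]
key_pointer wrist [([0.6277, -0.2397, 0.1368], 0.74)]
key_grip wrist [([0.6382, -0.2196, 0.1379], 0.56)]
```

View pics/w4.png

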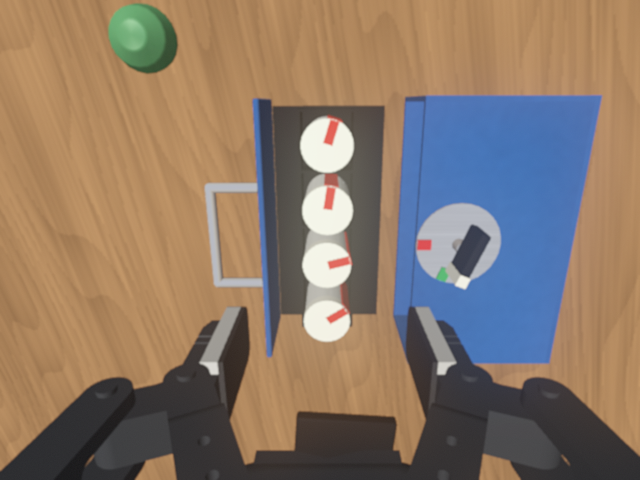

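```bash
cat >> h.py <<'E'
def lids(a,z,box=None,minA=250):
    """lid centres and stripe directions (world) from white discs + red bars at height z"""
    hsv=cv2.cvtColor(a["pixels"],cv2.COLOR_BGR2HSV); H,S,V=[hsv[...,i].astype(int) for i in range(3)]
    white=((V>215)&(S<40)).astype(np.uint8); red=((S>130)&((H<8)|(H>172))&(V>150))
    out=[]
    u=cv2.morphologyEx((white|red).astype(np.uint8),cv2.MORPH_OPEN,np.ones((3,3)))
    for c in cv2.findContours(white,0,2)[0]:
        if cv2.contourArea(c)<minA: continue
        hull=cv2.convexHull(c); w=onplane_many(a,hull.reshape(-1,2).astype(float),z)
        (cx,cy),r=cv2.minEnclosingCircle(w[:,:2].astype(np.float32))
        uv=proj(a,[[cx,cy,z]])[0]
        m=np.zeros(white.shape,np.uint8); cv2.fillPoly(m,[hull],1)
        ys,xs=np.nonzero((m>0)&red)
        if len(xs)<8: out.append((cx,cy,r,None,uv)); continue
        q=onplane_many(a,np.c_[xs,ys].astype(float),z).mean(0)
        out.append((cx,cy,r,np.degrees(np.arctan2(q[1]-cy,q[0]-cx)),uv,np.hypot(q[1]-cy,q[0]-cx)))
    for o in out: print("lid",np.round(o[0],4),np.round(o[1],4),"r",round(o[2],4),"dir",o[3] and round(o[3],1),"px",np.round(o[4]),"bar",o[5:] and round(o[5],4))
    return out
def onplane_many(a,uv,z): return np.array([onplane(a,p,z) for p in uv])
E
python3 - <<'E'
from h import *
a=optics.get_image("wrist"); L=lids(a,.087)
y=np.radians(-10.9); ax=np.array([np.cos(y),np.sin(y)]); ay=np.array([-ax[1],ax[0]]); o=np.array([.602,-.2125])
for l in L: d=np.array(l[:2])-o; print(d@ax,d@ay)
a=optics.get_image("top"); marks(["scanmat"],"top")
hsv=cv2.cvtColor(a["pixels"],cv2.COLOR_BGR2HSV); g=cv2.inRange(hsv,(50,120,60),(75,255,255)); g[:220]=0; g[300:]=0; g[:,:180]=0; g[:,320:]=0
g=cv2.morphologyEx(g,cv2.MORPH_CLOSE,np.ones((7,7)))
c=max(cv2.findContours(g,0,2)[0],key=cv2.contourArea); r=cv2.minAreaRect(c); b=cv2.boxPoints(r); print(b.tolist())
W=onplane_many(a,b,.003); print(np.round(W,4).tolist(),"centre",W.mean(0))
E
```

```text
lid 0.5003 -0.2877 r 0.0246 dir 20.4 px [329. 321.] bar 0.0126
lid 0.5126 -0.225 r 0.0246 dir 2.7 px [329. 265.] bar 0.0128
lid 0.5239 -0.1689 r 0.0246 dir 68.4 px [329. 210.] bar 0.0125
lid 0.5357 -0.1081 r 0.0244 dir 61.1 px [329. 144.] bar 0.0125
-0.0856259936529909 -0.09308343398442594
-0.08542452412877904 -0.029203466408747648
-0.08492884890955209 0.02809685298669017
-0.08488939558302015 0.08997402511203688
scanmat top [([0.5935, 0.2286, 0.0025], 0.81)]
[[190.416259765625, 278.1725769042969], [193.61929321289062, 233.32994079589844], [294.8883361816406, 240.56344604492188], [291.685302734375, 285.40606689453125]]
[[0.4708, 0.3974, 0.003], [0.6095, 0.3917, 0.003], [0.5799, 0.0804, 0.003], [0.4419, 0.0917, 0.003]] centre [0.52551457 0.24031705 0.003     ]
```

```bash
python3 -c "
from h import *
s=st(); to([0.5357,-0.1081,0.048],79.1); to([0.5357,-0.1081,0.22],79.1)"
```

```text
t 11.7 p [ 0.5267 -0.1502  0.3296] yaw 78.98 q [-28.3  18.8  62.9   0.   98.4 -17.3] w 0.0596 gf 0.0 F [-0.3 -0.4  0.2]
to [ 0.5357 -0.1081  0.048 ] psi 79.1 -> [ 4.3   0.12 28.16] turn -0.1  q6 -17.3
to [ 0.5357 -0.1081  0.22  ] psi 79.1 -> [ 4.3   0.1  10.96] turn -0.1  q6 -17.3
```

Emit:
move_arm(series="2 0 4 0 0.45; 4.3 0.1 9 0 0.45; 4.3 0.1 14 0 0.45; 4.3 0.1 19 0 0.45; 4.3 0.1 24 0 0.45; 4.3 0.1 27 0 0.45; 4.3 0.1 28.2 0 0.45; 4.3 0.1 28.2 0 0.45", force=40)

```text
time_s: 12.7
position: [0.5362, -0.1082, 0.0484]
tool_rot: [[0.191, 0.982, -0.0], [0.982, -0.191, 0.0], [0.0, -0.0, -1.0]]
ft_force: [0.4, -0.6, 0.4]
grip_width: 0.0621
gripper_force: 0.0
```

Emit:
move_arm(series="0 0 0 0 -1; 0 0 0 0 -1; 0 0 0 0 -1; 0 0 0 0 -1; 0 0 0 0 -1")

```text
time_s: 13.32
position: [0.5369, -0.1084, 0.0496]
tool_rot: [[0.191, 0.982, 0.002], [0.982, -0.191, -0.001], [-0.001, 0.003, -1.0]]
ft_force: [-1.2, 0.3, 6.9]
grip_width: 0.0472
gripper_force: 41.6
```

Emit:
move_arm(series="0 0 -1 0 -1; 0 0 -4 0 -1; 0 0 -8 0 -1; 0 0 -13 0 -1; 0 0 -18 0 -1; 3 0 -20 5 -1; 7 -0.3 -20 14 -1; 12 -0.5 -20 23 -1")

```text
time_s: 14.32
position: [0.554, 0.0115, 0.249]
tool_rot: [[0.564, 0.825, 0.0], [0.825, -0.564, -0.0], [0.0, 0.0, -1.0]]
ft_force: [0.6, 0.4, -2.7]
grip_width: 0.0474
gripper_force: 42.0
```

```bash
python3 -c "
from h import *
s=st(); to([0.52,0.22,0.28],12.8)"
```

```text
t 14.32 p [0.554  0.0115 0.249 ] yaw 55.64 q [-11.1  21.5  71.8  -0.   86.6  23.3] w 0.0474 gf 42.0 F [ 0.6  0.4 -2.7]
to [0.52 0.22 0.28] psi 12.8 -> [ 15.3  -14.57  -3.11] turn 42.8  q6 23.3
```

Emit:
move_arm(series="2 -2 -1 6 -1; 5 -5 -2 14 -1; 8 -8 -3 22 -1; 11 -11 -3 30 -1; 13.5 -13 -3 37 -1; 15.3 -14.6 -3.1 42.8 -1; 15.3 -14.6 -3.1 42.8 -1; 15.3 -14.6 -3.1 42.8 -1")

```text
time_s: 15.32
position: [0.5186, 0.2186, 0.2794]
tool_rot: [[0.973, 0.23, -0.0], [0.23, -0.973, -0.0], [-0.0, 0.0, -1.0]]
ft_force: [0.4, 0.2, -1.8]
grip_width: 0.0472
gripper_force: 41.9
```

```bash
python3 - <<'E'
from h import *
st(); a=optics.get_image("wrist"); cv2.imwrite("pics/w5.png",a["pixels"]); marks(["scanmat","phone"],"wrist")
E
```

```text
t 15.32 p [0.5186 0.2186 0.2794] yaw 13.28 q [10.8 21.5 66.9 -0.  91.7 87.5] w 0.0472 gf 41.9 F [ 0.4  0.2 -1.8]
scanmat wrist [([0.6002, 0.2324, -0.0048], 0.9)]
phone wrist [([0.6122, 0.2281, 0.0147], 0.77)]
```

View pics/w5.png

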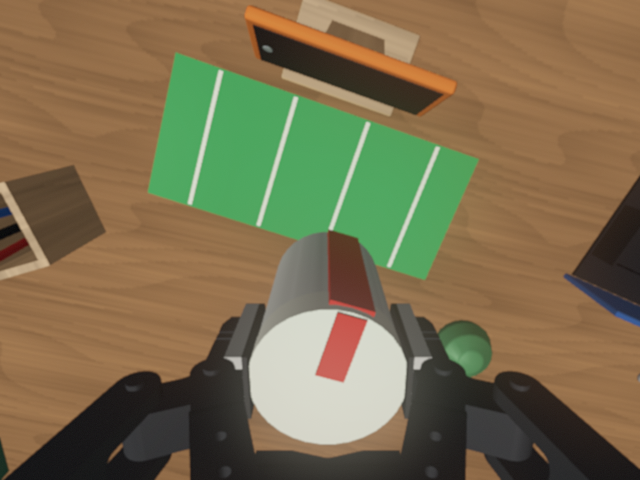

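```bash
python3 - <<'E'
from h import *
a=optics.get_image("wrist"); f=lambda u,v:onplane(a,(u,v),.003)[:2]
C=[f(*p) for p in [(176,54),(478,159),(427,278),(149,192)]]
an=lambda v:np.degrees(np.arctan2(v[1],v[0]))
print(np.round(C,4).tolist(),"centre",np.mean(C,0)); print(an(C[0]-C[1])-90,an(C[3]-C[2])-90,an(C[0]-C[3]),an(C[1]-C[2]))
for p,q in [((220,70),(191,203)),((295,98),(260,225)),((367,124),(331,230)),((437,148),(390,265))]: print("line",an(f(*p)-f(*q)))
g=lambda u,v:onplane(a,(u,v),observe()["position"][2]+.039)[:2]
print("stripe",an(g(355,317)-g(329,379)))
E
```

```text
[[0.6067, 0.3829], [0.5787, 0.0752], [0.4419, 0.0858], [0.4694, 0.3952]] centre [0.5241965  0.23479857]
-5.19609989217706 -5.071083605108782 -5.128359441067515 -4.454146250283402
line -4.499951341896663
line -4.416581567000124
line -4.7007880876084105
line -4.860727582088549
stripe -6.225155619979752
```

```bash
python3 -c "
from h import *
s=st(); to([0.5342,0.3456,0.0415],14)"
```

```text
t 15.53 p [0.5188 0.2184 0.2793] yaw 13.18 q [10.8 21.5 66.9 -0.  91.6 87.6] w 0.0471 gf 41.9 F [ 0.6  0.3 -2. ]
to [0.5342 0.3456 0.0415] psi 14 -> [  4.4  -12.04  23.78] turn -0.8  q6 87.6
```

Emit:
move_arm(series="2 -5 2 0 -1; 4 -10 6 -0.8 -1; 4.4 -12 11 -0.8 -1; 4.4 -12 16 -0.8 -1; 4.4 -12 20 -0.8 -1; 4.4 -12 22.5 -0.8 -1; 4.4 -12 23.3 -0.8 -1; 4.4 -12 23.6 -0.8 -1")

```text
time_s: 16.52
position: [0.5346, 0.3459, 0.0438]
tool_rot: [[0.97, 0.242, 0.001], [0.242, -0.97, 0.0], [0.001, -0.0, -1.0]]
ft_force: [-0.7, -0.3, -1.1]
grip_width: 0.047
gripper_force: 42.3
```

Emit:
move_arm(series="0 0 0.1 0 -1; 0 0 0.1 0 -1; 0 0 0.1 0 0.2; 0 0 0.1 0 0.28; 0 0 0 0 0.28; 0 0 -3 0 0.28")

```text
time_s: 17.27
position: [0.5331, 0.3455, 0.0719]
tool_rot: [[0.97, 0.242, -0.004], [0.242, -0.97, -0.002], [-0.004, 0.001, -1.0]]
ft_force: [0.8, 0.0, 0.1]
grip_width: 0.0548
gripper_force: 0.0
```

```bash
python3 -c "
from h import *
s=st(); to([0.5239,-0.1689,0.20],79.0)"
```

```text
t 17.27 p [0.5331 0.3455 0.0719] yaw 14.01 q [22.3 38.5 72.4 -0.  69.4 98.3] w 0.0548 gf 0.0 F [0.8 0.  0.1]
to [ 0.5239 -0.1689  0.2   ] psi 79.0 -> [-13.4   49.7  -12.72] turn -65.0  q6 98.3
```

Emit:
move_arm(series="0 0 -5 0 0.28; -0.8 3 -10 -4 0.3; -2.4 9 -12.7 -13 0.45; -4 15 -12.7 -22 0.45; -5.6 21 -12.7 -32 0.45; -7.2 27 -12.7 -42 0.45; -8.8 33 -12.7 -52 0.45; -10.5 39 -12.7 -60 0.45")

```text
time_s: 18.27
position: [0.5271, -0.0402, 0.2007]
tool_rot: [[0.273, 0.962, 0.001], [0.962, -0.273, -0.0], [0.0, 0.001, -1.0]]
ft_force: [1.5, -0.5, -0.0]
grip_width: 0.0618
gripper_force: 0.0
```

```bash
python3 -c "
from h import *
s=st(); to([0.5239,-0.1689,0.048],79.0)"
```

```text
t 18.27 p [ 0.5271 -0.0402  0.2007] yaw 74.14 q [-17.2  21.1  80.8   0.   78.1  -1.3] w 0.0618 gf 0.0 F [ 1.5 -0.5 -0. ]
to [ 0.5239 -0.1689  0.048 ] psi 79.0 -> [-12.47   3.19  15.27] turn -4.9  q6 -1.3
```

Emit:
move_arm(series="-5 1.3 0 -2 0.45; -10 2.6 0 -4.9 0.45; -12.5 3.2 1 -4.9 0.45; -12.5 3.2 4 -4.9 0.45; -12.5 3.2 6 -4.9 0.45; -12.5 3.2 6 -4.9 0.45")

```text
time_s: 19.02
position: [0.5227, -0.1673, 0.1394]
tool_rot: [[0.196, 0.981, -0.002], [0.981, -0.196, 0.001], [0.001, -0.002, -1.0]]
ft_force: [0.6, 0.0, -0.1]
grip_width: 0.0619
gripper_force: 0.0
```

```bash
python3 -c "
from h import *
s=st(); to([0.5239,-0.1689,0.048],79.0); a=optics.get_image('wrist'); cv2.imwrite('pics/w6.png',a['pixels']); lids(a,.087)"
```

```text
t 19.02 p [ 0.5227 -0.1673  0.1394] yaw 78.7 q [-30.1  26.5  82.8  -0.   70.8 -18.8] w 0.0619 gf 0.0 F [ 0.6  0.  -0.1]
to [ 0.5239 -0.1689  0.048 ] psi 79.0 -> [-0.14  0.17  9.14] turn -0.3  q6 -18.8
lid 0.5009 -0.2765 r 0.0232 dir -30.7 px [327. 439.] bar 0.013
lid 0.4318 -0.1595 r 0.0397 dir None px [153. 285.] bar ()
lid 0.5173 -0.1962 r 0.0545 dir 63.3 px [328. 318.] bar 0.0322
```

Emit:
move_arm(series="-0.15 0.15 3 -0.3 0.45; -0.15 0.15 6 -0.3 0.45; -0.15 0.15 8.5 -0.3 0.45; -0.15 0.15 9.1 -0.3 0.45; -0.15 0.15 9.1 -0.3 0; -0.15 0.15 9.1 -0.3 -1; -0.15 0.15 9.1 -0.3 -1; -0.15 0.15 9.1 -0.3 -1")

```text
time_s: 20.08
position: [0.5248, -0.1695, 0.0502]
tool_rot: [[0.191, 0.982, 0.002], [0.982, -0.191, -0.001], [-0.001, 0.002, -1.0]]
ft_force: [-0.7, 0.3, 5.5]
grip_width: 0.0474
gripper_force: 41.7
```

Emit:
move_arm(series="0 0 0 0 -1; 0 0 -1 0 -1; 0 0 -4 0 -1; 0 0 -8 0 -1; 0 0 -13 0 -1; 0 0 -17 0 -1; 0 0 -17 0 -1")

```text
time_s: 20.95
position: [0.5251, -0.1697, 0.2225]
tool_rot: [[0.191, 0.982, 0.005], [0.982, -0.191, -0.003], [-0.002, 0.006, -1.0]]
ft_force: [0.4, -0.5, -2.8]
grip_width: 0.0474
gripper_force: 41.9
```

```bash
python3 -c "
from h import *
s=st(); to([0.528,0.274,0.22],79.0-68.4-4.9+0.5)
a=optics.get_image('wrist'); f=lambda z:lids(a,z); f(s['position'][2]+.039)"
```

```text
t 20.95 p [ 0.5251 -0.1697  0.2225] yaw 79.01 q [-30.2  22.2  75.2  -0.   82.2 -19.2] w 0.0474 gf 41.9 F [ 0.4 -0.5 -2.8]
to [0.528 0.274 0.22 ] psi 6.2 -> [43.61 -8.18  0.12] turn 72.8  q6 -19.2
lid 0.5256 -0.1679 r 0.0236 dir 69.4 px [327. 378.] bar 0.0123
```

Emit:
move_arm(series="3 -0.5 0 5 -1; 8.5 -1.5 0 14 -1; 14 -2.6 0 24 -1; 19.5 -3.6 0 34 -1; 25 -4.7 0 44 -1; 30.5 -5.7 0 54 -1; 36 -6.8 0 64 -1; 40.5 -7.6 0 72 -1")

```text
time_s: 22.0
position: [0.526, 0.2446, 0.2175]
tool_rot: [[0.993, 0.117, -0.003], [0.117, -0.993, -0.001], [-0.004, 0.0, -1.0]]
ft_force: [1.1, -0.5, -2.1]
grip_width: 0.0471
gripper_force: 41.8
```

```bash
python3 -c "
from h import *
s=st(); to([0.528,0.274,0.0415],5)"
```

```text
t 22.0 p [0.526  0.2446 0.2175] yaw 6.72 q [13.2 25.5 70.6  0.  84.1 96.5] w 0.0471 gf 41.8 F [ 1.1 -0.5 -2.1]
to [0.528  0.274  0.0415] psi 5 -> [ 0.6  -2.91 17.59] turn 1.7  q6 96.5
```

Emit:
move_arm(series="0.3 -1.5 2 1 -1; 0.6 -2.9 5 1.7 -1; 0.6 -2.9 8 1.7 -1; 0.6 -2.9 8 1.7 -1; 0.6 -2.9 8 1.7 -1")

```text
time_s: 22.62
position: [0.5297, 0.2722, 0.1398]
tool_rot: [[0.996, 0.092, 0.0], [0.092, -0.996, 0.0], [0.0, -0.0, -1.0]]
ft_force: [-0.5, 0.3, -0.6]
grip_width: 0.0471
gripper_force: 41.9
```

```bash
python3 -c "
from h import *
s=st(); to([0.528,0.274,0.0415],5); a=optics.get_image('wrist'); cv2.imwrite('pics/w7.png',a['pixels']); lids(a,s['position'][2]+.039)"
```

```text
t 22.62 p [0.5297 0.2722 0.1398] yaw 5.29 q [ 15.8  30.7  75.1  -0.   74.2 100.5] w 0.0471 gf 41.9 F [-0.5  0.3 -0.6]
to [0.528  0.274  0.0415] psi 5 -> [-0.15 -0.2   9.83] turn 0.3  q6 100.5
lid 0.5725 0.3132 r 0.012 dir -4.1 px [186. 240.] bar 0.0063
```

View pics/w7.png

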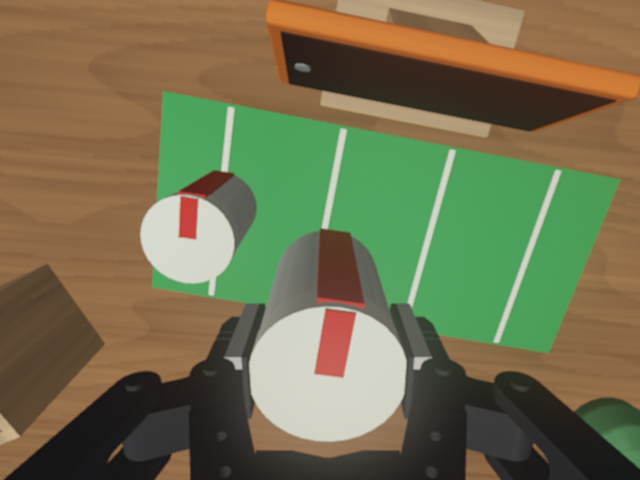

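Emit:
move_arm(series="-0.15 -0.2 3 0 -1; -0.15 -0.2 6 0 -1; -0.15 -0.2 8.5 0 -1; -0.15 -0.2 9.5 0 -1; -0.15 -0.2 9.8 0 -1; -0.15 -0.2 9.8 0 -1; -0.15 -0.2 9.8 0 0.2; -0.15 -0.2 9.8 0 0.28")

```text
time_s: 23.68
position: [0.5281, 0.2743, 0.0421]
tool_rot: [[0.996, 0.093, 0.001], [0.093, -0.996, 0.0], [0.001, -0.0, -1.0]]
ft_force: [0.6, -0.5, 0.2]
grip_width: 0.0552
gripper_force: 0.0
```

Emit:
move_arm(series="0 0 0 0 0.28; 0 0 -3 0 0.28; 0 0 -9 0 0.28; 0 0 -14 0 0.28; 0 0 -17 0 0.28")

```text
time_s: 24.3
position: [0.5281, 0.2743, 0.2143]
tool_rot: [[0.996, 0.093, 0.004], [0.093, -0.996, 0.001], [0.004, -0.001, -1.0]]
ft_force: [0.5, -0.3, -1.0]
grip_width: 0.0549
gripper_force: 0.0
```

```bash
python3 -c "
from h import *
s=st(); to([0.5126,-0.225,0.20],79.0); a=optics.get_image('wrist'); lids(a,.078); a=optics.get_image('top'); marks(['tin1'],'top')"
```

```text
t 24.3 p [0.5281 0.2743 0.2143] yaw 5.31 q [ 16.1  27.   68.7   0.   84.1 100.7] w 0.0549 gf 0.0 F [ 0.5 -0.3 -1. ]
to [ 0.5126 -0.225   0.2   ] psi 79.0 -> [-6.17 49.57  1.38] turn -73.7  q6 100.7
lid 0.5218 0.2737 r 0.0313 dir -2.0 px [326. 232.] bar 0.0205
lid 0.5275 0.3444 r 0.0316 dir 2.2 px [227. 215.] bar 0.0203
lid 0.5388 0.2166 r 0.0532 dir None px [409. 216.] bar ()
tin1 top [([0.5043, -0.2867, 0.0132], 0.83), ([0.5151, -0.2251, 0.0122], 0.63), ([0.5287, 0.2753, -0.0026], 0.57), ([0.5372, 0.3478, -0.0003], 0.51)]
```

Emit:
move_arm(series="-0.4 3 0 -4 0.28; -1.1 9 0 -13 0.45; -1.9 15 0 -22 0.45; -2.6 21 0 -31 0.45; -3.4 27 0 -41 0.45; -4.1 33 0 -51 0.45; -4.8 39 0 -61 0.45; -5.6 45 0.5 -70 0.45")

```text
time_s: 25.45
position: [0.5137, -0.1684, 0.2059]
tool_rot: [[0.256, 0.967, -0.002], [0.967, -0.256, 0.001], [0.001, -0.002, -1.0]]
ft_force: [0.6, -0.0, -0.5]
grip_width: 0.062
gripper_force: 0.0
```

```bash
python3 -c "
from h import *
s=st(); to([0.5126,-0.225,0.14],79.0)"
```

```text
t 25.45 p [ 0.5137 -0.1684  0.2059] yaw 75.19 q [-30.7  22.   78.3   0.   79.7 -15.9] w 0.062 gf 0.0 F [ 0.6 -0.  -0.5]
to [ 0.5126 -0.225   0.14  ] psi 79.0 -> [-5.5   1.35  6.58] turn -3.8  q6 -15.9
```

Emit:
move_arm(series="-2.5 0.6 1 -2 0.45; -5 1.2 3 -3.8 0.45; -5.5 1.35 6 -3.8 0.45; -5.5 1.35 6.6 -3.8 0.45; -5.5 1.35 6.6 -3.8 0.45")

```text
time_s: 26.08
position: [0.5129, -0.223, 0.141]
tool_rot: [[0.196, 0.981, -0.001], [0.981, -0.196, 0.001], [0.001, -0.001, -1.0]]
ft_force: [-0.3, -0.6, 1.1]
grip_width: 0.0619
gripper_force: 0.0
```

```bash
python3 -c "
from h import *
s=st(); to([0.5129,-0.2250,0.048],79.0)"
```

```text
t 26.07 p [ 0.5129 -0.223   0.141 ] yaw 78.68 q [-35.6  27.4  81.1   0.   71.6 -24.3] w 0.0619 gf 0.0 F [-0.3 -0.6  1.1]
to [ 0.5129 -0.225   0.048 ] psi 79.0 -> [-0.2   0.05  9.29] turn -0.3  q6 -24.3
```

Emit:
move_arm(series="-0.1 0.05 3 0 0.45; -0.1 0.05 6 0 0.45; -0.1 0.05 8.5 0 0.45; -0.1 0.05 9.2 0 0.45; -0.1 0.05 9.2 0 0; -0.1 0.05 9.2 0 -1; -0.1 0.05 9.2 0 -1; -0.1 0.05 9.2 0 -1")

```text
time_s: 27.08
position: [0.5135, -0.2247, 0.0499]
tool_rot: [[0.197, 0.98, 0.001], [0.98, -0.197, -0.001], [-0.0, 0.001, -1.0]]
ft_force: [-0.6, 1.5, 3.7]
grip_width: 0.0472
gripper_force: 41.7
```

Emit:
move_arm(series="0 0 0 0 -1; 0 0 -1 0 -1; 0 0 -4 0 -1; 0 0 -8 0 -1; 0 0 -13 0 -1; 0 0 -18.5 0 -1; 0 0 -18.5 0 -1")

```text
time_s: 27.95
position: [0.5143, -0.2253, 0.2385]
tool_rot: [[0.197, 0.98, 0.007], [0.98, -0.197, -0.005], [-0.004, 0.008, -1.0]]
ft_force: [-1.3, 0.6, -3.6]
grip_width: 0.0469
gripper_force: 42.5
```

```bash
python3 -c "
from h import *
s=st()
a=optics.get_image('wrist'); L=lids(a,s['position'][2]+.039); 
d=[l for l in L if l[3] is not None and abs(l[2]-.024)<.003]; d=d[0][3] if d else 2.7
to([0.522,0.202,0.23],yaw(s['tool_rot'])-d-4.9)"
```

```text
t 27.95 p [ 0.5143 -0.2253  0.2385] yaw 78.66 q [-35.7  22.5  72.1  -0.   85.  -24.4] w 0.0469 gf 42.5 F [-1.3  0.6 -3.6]
lid 0.5146 -0.2246 r 0.0237 dir 1.8 px [328. 381.] bar 0.0119
to [0.522 0.202 0.23 ] psi 71.9 -> [42.   -7.55  0.48] turn 6.7  q6 -24.4
```

Emit:
move_arm(series="3 -0.5 0 1 -1; 8.5 -1.5 0 2 -1; 14 -2.5 0 3 -1; 20 -3.6 0 4 -1; 26 -4.7 0 5 -1; 32 -5.7 0 6 -1; 38 -6.8 0 7 -1; 41 -7.4 0 7 -1")

```text
time_s: 29.0
position: [0.52, 0.1947, 0.2321]
tool_rot: [[0.312, 0.95, -0.004], [0.95, -0.312, -0.0], [-0.002, -0.004, -1.0]]
ft_force: [0.7, -0.4, -3.0]
grip_width: 0.0472
gripper_force: 42.2
```

```bash
python3 -c "
from h import *
s=st(); to([0.522,0.202,0.13],71.7)"
```

```text
t 29.0 p [0.52   0.1947 0.2321] yaw 71.8 q [ 8.3 22.4 73.2  0.  84.6 26.5] w 0.0472 gf 42.2 F [ 0.7 -0.4 -3. ]
to [0.522 0.202 0.13 ] psi 71.7 -> [ 0.77 -0.   10.21] turn 0.1  q6 26.5
```

Emit:
move_arm(series="0.4 0 1 0 -1; 0.7 0 5 0 -1; 0.7 0 9 0 -1; 0.7 0 10.2 0 -1; 0.7 0 10.2 0 -1")

```text
time_s: 29.62
position: [0.5235, 0.198, 0.1317]
tool_rot: [[0.315, 0.949, -0.002], [0.949, -0.315, -0.0], [-0.001, -0.001, -1.0]]
ft_force: [0.1, -0.9, -2.2]
grip_width: 0.0475
gripper_force: 42.2
```

```bash
python3 -c "
from h import *
s=st(); to([0.522,0.202,0.0415],71.7)
a=optics.get_image('wrist'); L=lids(a,s['position'][2]+.039)"
```

```text
t 29.62 p [0.5235 0.198  0.1317] yaw 71.61 q [ 8.6 28.  81.7 -0.  70.4 27. ] w 0.0475 gf 42.2 F [ 0.1 -0.9 -2.2]
to [0.522  0.202  0.0415] psi 71.7 -> [ 0.34 -0.26  9.02] turn -0.1  q6 27.0
lid 0.5236 0.2016 r 0.0221 dir -20.1 px [322. 373.] bar 0.0118
lid 0.5313 0.2464 r 0.0189 dir None px [296. 230.] bar ()
lid 0.5334 0.2745 r 0.0183 dir -3.6 px [265. 123.] bar 0.0125
```

```bash
python3 -c "
from h import *
a=optics.get_image('wrist'); cv2.imwrite('pics/w8.png',a['pixels'])"
```

```text
(no output)
```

View pics/w8.png

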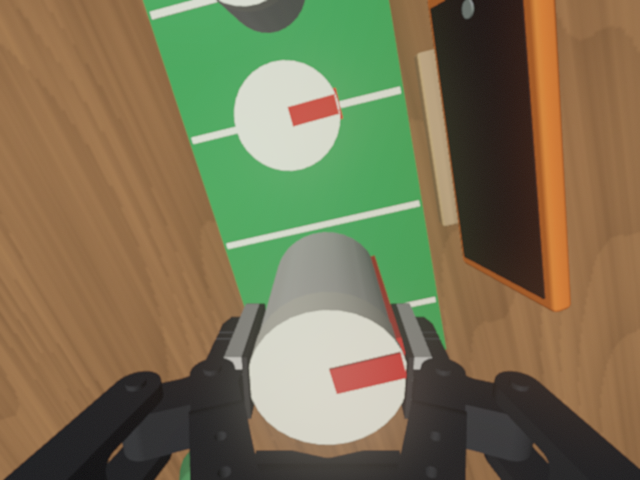

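Emit:
move_arm(series="0.3 -0.25 3 0 -1; 0.3 -0.25 6 0 -1; 0.3 -0.25 8 0 -1; 0.3 -0.25 8.8 0 -1; 0.3 -0.25 9 0 -1; 0.3 -0.25 9 0 -1; 0.3 -0.25 9 0 0.2; 0.3 -0.25 9 0 0.35")

```text
time_s: 30.72
position: [0.5225, 0.2024, 0.0429]
tool_rot: [[0.315, 0.949, 0.002], [0.949, -0.315, 0.0], [0.001, 0.001, -1.0]]
ft_force: [0.2, -0.2, 0.6]
grip_width: 0.0578
gripper_force: 0.0
```

Emit:
move_arm(series="0 0 0 0 0.35; 0 0 -3 0 0.35; 0 0 -9 0 0.45; 0 0 -14 0 0.45; 0 0 -17 0 0.45")

```text
time_s: 31.35
position: [0.5225, 0.2024, 0.2151]
tool_rot: [[0.315, 0.949, 0.004], [0.949, -0.315, 0.001], [0.002, 0.003, -1.0]]
ft_force: [0.0, 0.2, -0.2]
grip_width: 0.0616
gripper_force: 0.0
```

```bash
python3 -c "
from h import *
s=st(); to([0.5005,-0.286,0.20],79.0)"
```

```text
t 31.35 p [0.5225 0.2024 0.2151] yaw 71.67 q [ 9.1 23.4 74.5  0.  81.9 27.4] w 0.0616 gf 0.0 F [ 0.   0.2 -0.2]
to [ 0.5005 -0.286   0.2   ] psi 79.0 -> [-47.05  13.27   1.47] turn -7.3  q6 27.4
```

Emit:
move_arm(series="-3 0.8 0 -1 0.45; -9 2.5 0 -2 0.45; -15 4.2 0 -3 0.45; -21 5.9 0 -4 0.45; -27 7.6 0 -5 0.45; -33 9.3 0 -6 0.45; -39 11 0 -7.3 0.45; -44 12.4 0 -7.3 0.45")

```text
time_s: 32.35
position: [0.5009, -0.2568, 0.2123]
tool_rot: [[0.192, 0.981, 0.0], [0.981, -0.192, -0.0], [-0.0, 0.0, -1.0]]
ft_force: [-0.1, 1.3, -0.5]
grip_width: 0.0617
gripper_force: 0.0
```

```bash
python3 -c "
from h import *
s=st(); to([0.5005,-0.286,0.14],79.0)"
```

```text
t 32.35 p [ 0.5009 -0.2568  0.2123] yaw 78.92 q [-39.2  23.9  74.2   0.   81.9 -28.1] w 0.0617 gf 0.0 F [-0.1  1.3 -0.5]
to [ 0.5005 -0.286   0.14  ] psi 79.0 -> [-2.87  0.53  7.23] turn -0.1  q6 -28.1
```

Emit:
move_arm(series="-1.5 0.2 1 0 0.45; -2.8 0.5 4 0 0.45; -2.8 0.5 7 0 0.45; -2.8 0.5 7.2 0 0.45; -2.8 0.5 7.2 0 0.45")

```text
time_s: 32.98
position: [0.5014, -0.2825, 0.1411]
tool_rot: [[0.191, 0.982, 0.001], [0.982, -0.191, -0.001], [-0.001, 0.001, -1.0]]
ft_force: [0.5, 0.8, -0.3]
grip_width: 0.0623
gripper_force: 0.0
```

```bash
python3 -c "
from h import *
s=st(); to([0.5008,-0.2862,0.048],79.0); a=optics.get_image('wrist'); lids(a,.087)"
```

```text
t 32.98 p [ 0.5014 -0.2825  0.1411] yaw 79.0 q [-41.2  28.8  78.5   0.   72.7 -30.2] w 0.0623 gf 0.0 F [ 0.5  0.8 -0.3]
to [ 0.5008 -0.2862  0.048 ] psi 79.0 -> [-0.37  0.01  9.31] turn 0.0  q6 -30.2
lid 0.501 -0.2859 r 0.0265 dir 17.3 px [327. 272.] bar 0.0209
lid 0.6371 -0.2326 r 0.0387 dir 136.1 px [596. 114.] bar 0.025
lid 0.6379 -0.1972 r 0.0173 dir None px [599.  30.] bar ()
lid 0.64 -0.193 r 0.0152 dir None px [604.  18.] bar ()
lid 0.4278 -0.1875 r 0.0481 dir None px [128. 104.] bar ()
```

Emit:
move_arm(series="-0.3 0 3 0 0.45; -0.3 0 6 0 0.45; -0.3 0 8.5 0 0.45; -0.3 0 9.3 0 0.45; -0.3 0 9.3 0 0; -0.3 0 9.3 0 -1; -0.3 0 9.3 0 -1; -0.3 0 9.3 0 -1")

```text
time_s: 34.02
position: [0.5006, -0.286, 0.0479]
tool_rot: [[0.192, 0.981, 0.001], [0.981, -0.192, -0.001], [-0.001, 0.001, -1.0]]
ft_force: [-0.2, 1.3, 3.0]
grip_width: 0.0472
gripper_force: 41.7
```

Emit:
move_arm(series="0 0 0 0 -1; 0 0 -1 0 -1; 0 0 -4 0 -1; 0 0 -8 0 -1; 0 0 -13 0 -1; 0 0 -18.5 0 -1; 0 0 -18.5 0 -1")

```text
time_s: 34.9
position: [0.5013, -0.2865, 0.2367]
tool_rot: [[0.191, 0.981, 0.006], [0.982, -0.191, -0.006], [-0.004, 0.007, -1.0]]
ft_force: [0.4, 0.7, -3.4]
grip_width: 0.0473
gripper_force: 42.3
```

```bash
python3 -c "
from h import *
s=st()
a=optics.get_image('wrist'); L=lids(a,s['position'][2]+.039); 
d=[l for l in L if l[3] is not None and abs(l[2]-.024)<.003]; d=d[0][3] if d else 19
to([0.516,0.130,0.23],yaw(s['tool_rot'])-d-4.9)"
```

```text
t 34.9 p [ 0.5013 -0.2865  0.2367] yaw 78.96 q [-41.5  24.2  69.6   0.   85.7 -30.5] w 0.0473 gf 42.3 F [ 0.4  0.7 -3.4]
lid 0.5003 -0.2864 r 0.0235 dir 11.1 px [324. 383.] bar 0.0121
to [0.516 0.13  0.23 ] psi 63.0 -> [41.12 -6.44  0.28] turn 16.0  q6 -30.5
```

Emit:
move_arm(series="3 -0.5 0 2 -1; 9 -1.4 0 6 -1; 15 -2.3 0 10 -1; 21 -3.3 0 14 -1; 27 -4.2 0 18 -1; 33 -5.2 0 22 -1; 38 -6 0 23.5 -1; 41 -6.4 0 23.5 -1")

```text
time_s: 35.95
position: [0.5148, 0.1312, 0.2303]
tool_rot: [[0.566, 0.825, -0.004], [0.825, -0.566, 0.0], [-0.002, -0.003, -1.0]]
ft_force: [0.2, 0.1, -1.7]
grip_width: 0.0473
gripper_force: 42.2
```

```bash
python3 -c "
from h import *
s=st(); to([0.516,0.130,0.14],55.3)"
```

```text
t 35.95 p [0.5148 0.1312 0.2303] yaw 55.55 q [ 1.5 20.1 77.2  0.  82.9 36. ] w 0.0473 gf 42.2 F [ 0.2  0.1 -1.7]
to [0.516 0.13  0.14 ] psi 55.3 -> [-0.01  0.19  9.03] turn 0.3  q6 36.0
```

Emit:
move_arm(series="0 0.1 2 0 -1; 0 0.2 6 0 -1; 0 0.2 9 0 -1; 0 0.2 9 0 -1")

```text
time_s: 36.45
position: [0.5158, 0.1277, 0.1392]
tool_rot: [[0.567, 0.824, -0.008], [0.824, -0.567, -0.0], [-0.004, -0.006, -1.0]]
ft_force: [-0.1, 0.4, -2.1]
grip_width: 0.0469
gripper_force: 42.2
```

```bash
python3 -c "
from h import *
s=st(); to([0.516,0.130,0.0395],55.3)
a=optics.get_image('wrist'); cv2.imwrite('pics/w9.png',a['pixels'])"
```

```text
t 36.45 p [0.5158 0.1277 0.1392] yaw 55.45 q [ 1.1 25.1 85.5  0.  69.9 35.7] w 0.0469 gf 42.2 F [-0.1  0.4 -2.1]
to [0.516  0.13   0.0395] psi 55.3 -> [ 0.25 -0.05  9.97] turn 0.2  q6 35.7
```

View pics/w9.png

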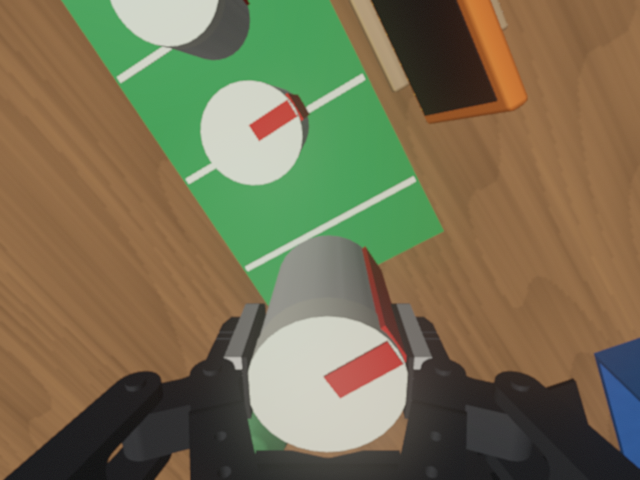

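Emit:
move_arm(series="0.2 0 3 0 -1; 0.2 0 6 0 -1; 0.2 0 8.5 0 -1; 0.2 0 9.6 0 -1; 0.2 0 9.9 0 -1; 0.2 0 9.9 0 -1; 0.2 0 9.9 0 0.2; 0.2 0 9.9 0 0.3")

```text
time_s: 37.5
position: [0.5193, 0.1294, 0.044]
tool_rot: [[0.567, 0.824, 0.002], [0.824, -0.567, 0.0], [0.001, 0.001, -1.0]]
ft_force: [-0.0, 0.1, -0.2]
grip_width: 0.0555
gripper_force: 0.0
```

Emit:
move_arm(series="0 0 0 0 0.3; 0 0 -3 0 0.3; 0 0 -9 0 0.3; 0 0 -15 0 0; 0 0 -21 0 0; 0 0 -25 5 0; -4 0 -25 10 0; -5 0 -25 10 0")

```text
time_s: 38.5
position: [0.4896, 0.0873, 0.2937]
tool_rot: [[0.702, 0.712, 0.001], [0.712, -0.702, -0.0], [0.0, 0.001, -1.0]]
ft_force: [-0.2, 0.7, -0.8]
grip_width: 0.0425
gripper_force: 0.0
```

```bash
python3 -c "
from h import *
s=st(); a=optics.get_image('wrist'); cv2.imwrite('pics/w10.png',a['pixels'])
for c in ['wrist','top','side']:
  optics.get_image(c); marks(['tin1'],c)
to([0.40,-0.175,0.20],79.0)"
```

```text
t 38.5 p [0.4896 0.0873 0.2937] yaw 45.39 q [-3.6 14.2 75.3 -0.  90.5 41.1] w 0.0425 gf 0.0 F [-0.2  0.7 -0.8]
tin1 wrist [([0.5161, 0.1309, 0.0002], 0.67), ([0.5268, 0.2768, 0.0031], 0.66), ([0.5193, 0.2035, 0.0045], 0.58)]
tin1 top [([0.5198, 0.1263, 0.0057], 0.64), ([0.5231, 0.202, 0.0023], 0.63), ([0.5255, 0.2737, 0.0026], 0.55), ([0.535, 0.3452, -0.0004], 0.52)]
tin1 side [([0.5233, 0.2051, 0.0036], 0.82), ([0.5385, 0.3474, 0.0043], 0.7), ([0.5189, 0.1298, 0.0012], 0.62)]
to [ 0.4   -0.175  0.2  ] psi 79.0 -> [-25.17  12.01   9.28] turn -33.5  q6 41.1
```

View pics/w10.png

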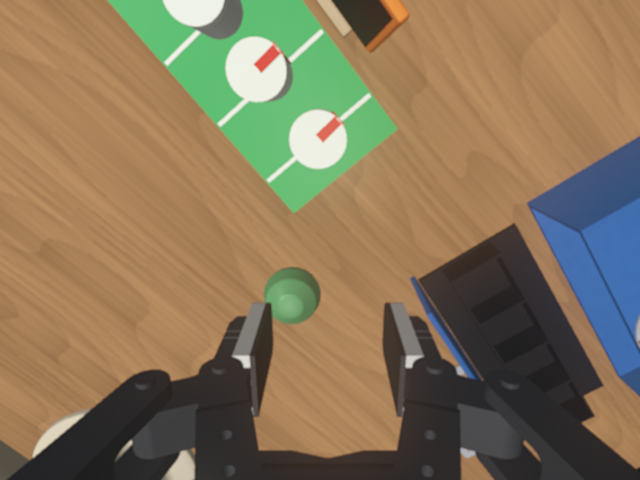

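Emit:
move_arm(series="-3 1.5 1 -4 0; -8 4 3 -12 -0.2; -13 6.5 5 -20 -0.2; -18 9 7 -28 -0.2; -22 11 9 -33.5 -0.2; -24.8 12.3 9.3 -33.5 -0.2; -24.8 12.3 9.3 -33.5 -0.2; -24.8 12.3 9.3 -33.5 -0.2")

```text
time_s: 39.85
position: [0.4046, -0.1743, 0.2002]
tool_rot: [[0.191, 0.982, 0.0], [0.982, -0.191, 0.0], [0.0, 0.0, -1.0]]
ft_force: [-0.2, 0.1, 0.6]
grip_width: 0.0342
gripper_force: 0.0
```

```bash
python3 -c "
from h import *
s=st(); to([0.407,-0.1755,0.0615],79.0); a=optics.get_image('wrist');marks(['drawer_handle','key_pointer'],'wrist')"
```

```text
t 39.85 p [ 0.4046 -0.1743  0.2002] yaw 78.99 q [-38.8  12.5  93.7   0.   73.8 -27.8] w 0.0342 gf 0.0 F [-0.2  0.1  0.6]
to [ 0.407  -0.1755  0.0615] psi 79.0 -> [-0.07  0.26 13.87] turn -0.0  q6 -27.8
drawer_handle wrist [([0.4076, -0.1775, 0.0797], 0.96)]
key_pointer wrist [([0.4094, -0.178, 0.0777], 0.3)]
```

Emit:
move_arm(series="0 0.25 3 0 -0.2; 0 0.25 7 0 -0.2; 0 0.25 11 0 -0.2; 0 0.25 13.3 0 -0.2; 0 0.25 13.9 0 -0.2; 0 0.25 13.9 0 -1; 0 0.25 13.9 0 -1; 0 0.25 13.9 0 -1", force=60)

```text
time_s: 41.0
position: [0.4072, -0.1754, 0.062]
tool_rot: [[0.191, 0.982, 0.002], [0.982, -0.191, -0.001], [-0.001, 0.002, -1.0]]
ft_force: [1.3, 2.6, 4.4]
grip_width: 0.0078
gripper_force: 58.9
```

```bash
python3 -c "
from h import *
s=st(); to([0.5473,-0.2022,0.0615],79.0)"
```

```text
t 41.0 p [ 0.4072 -0.1754  0.062 ] yaw 78.97 q [-38.7  24.1 104.9   0.   50.9 -27.7] w 0.0078 gf 58.9 F [1.3 2.6 4.4]
to [ 0.5473 -0.2022  0.0615] psi 79.0 -> [ 0.05 14.26  0.08] turn -0.0  q6 -27.7
```

Emit:
move_arm(series="0 1 0 0 -1; 0 3 0 0 -1; 0 5.5 0 0 -1; 0 8 0 0 -1; 0 10.5 0 0 -1; 0 12.5 0 0 -1; 0 14 0 0 -1; 0 14.4 0 0 -1")

```text
time_s: 42.0
position: [0.5477, -0.2023, 0.062]
tool_rot: [[0.191, 0.982, -0.002], [0.982, -0.191, 0.001], [0.0, -0.002, -1.0]]
ft_force: [-14.3, 4.8, 15.9]
grip_width: 0.0077
gripper_force: 60.4
```

Emit:
move_arm(series="0 0.1 0 0 -1; 0 0.1 0 0 -1")

```text
time_s: 42.25
position: [0.5477, -0.2023, 0.0621]
tool_rot: [[0.191, 0.982, -0.003], [0.982, -0.191, 0.001], [0.001, -0.003, -1.0]]
ft_force: [-7.8, 4.3, 9.4]
grip_width: 0.0079
gripper_force: 59.7
```

Emit:
move_arm(series="0 0 0 0 -0.3; 0 0 0 0 -0.2; 0 0 -3 0 -0.2; 0 0 -8 0 -0.2; 0 0 -13 5 0; 0 2 -18 10 0; 0 2 -22 15 0; 0 2 -25 20 0", force=50)

```text
time_s: 43.25
position: [0.5688, -0.2071, 0.313]
tool_rot: [[0.518, 0.855, 0.002], [0.855, -0.518, -0.001], [-0.0, 0.002, -1.0]]
ft_force: [0.7, -0.2, -0.3]
grip_width: 0.0427
gripper_force: 0.0
```

```bash
python3 - <<'E'
from h import *
st(); a=optics.get_image("wrist"); cv2.imwrite("pics/w11.png",a["pixels"])
marks(["key_pointer","key_grip","drawer_handle"],"wrist")
for c in ['top','side']:
  optics.get_image(c); marks(['tin1','drawer_handle'],c)
to([0.6415,-0.2187,0.118],58.5)
E
```

```text
t 43.25 p [ 0.5688 -0.2071  0.313 ] yaw 58.79 q [-31.2  25.4  55.3  -0.   99.2   0. ] w 0.0427 gf 0.0 F [ 0.7 -0.2 -0.3]
key_pointer wrist [([0.6285, -0.2386, 0.1344], 0.56)]
key_grip wrist [([0.6422, -0.2211, 0.1362], 0.74)]
drawer_handle wrist [([0.5498, -0.2019, 0.0815], 0.77), ([0.6039, -0.2114, -0.002], 0.72)]
tin1 top [([0.5388, 0.3487, -0.0012], 0.68), ([0.5238, 0.203, 0.0027], 0.65), ([0.5228, 0.126, 0.0066], 0.58), ([0.5263, 0.2744, 0.0011], 0.58)]
drawer_handle top []
tin1 side [([0.5387, 0.3474, 0.0009], 0.9), ([0.5178, 0.2018, 0.0038], 0.76), ([0.5196, 0.1303, 0.0012], 0.59), ([0.5272, 0.2755, 0.0008], 0.57)]
drawer_handle side [([0.5456, -0.2029, 0.0821], 0.59)]
to [ 0.6415 -0.2187  0.118 ] psi 58.5 -> [ 2.75  6.9  19.23] turn 0.5  q6 -0.2
```

View pics/w11.png

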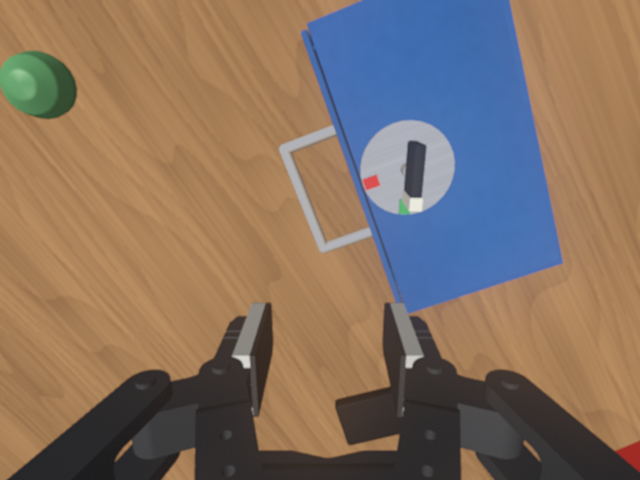

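Emit:
move_arm(series="1 2.5 2 0.3 0; 2.2 5.5 6 0.5 0; 2.75 6.9 11 0.5 -0.1; 2.75 6.9 15 0.5 -0.2; 2.75 6.9 17.5 0.5 -0.2; 2.75 6.9 19 0.5 -0.2; 2.75 6.9 19.2 0.5 -0.2; 2.75 6.9 19.2 0.5 -0.2")

```text
time_s: 44.75
position: [0.6423, -0.2192, 0.1202]
tool_rot: [[0.523, 0.852, 0.002], [0.852, -0.523, -0.001], [0.0, 0.002, -1.0]]
ft_force: [-0.2, -0.1, -0.2]
grip_width: 0.0341
gripper_force: 0.0
```

Emit:
move_arm(series="0 0 0 0 -1; 0 0 0 0 -1; 0 0 0 0 -1; 0 0 0 5 -1; 0 0 0 13 -1; 0 0 0 21 -1; 0 0 0 29 -1; 0 0 0 37 -1")

```text
time_s: 45.75
position: [0.6419, -0.2192, 0.1203]
tool_rot: [[0.932, 0.362, 0.001], [0.362, -0.932, -0.001], [0.0, 0.001, -1.0]]
ft_force: [-2.9, 0.1, 5.0]
grip_width: 0.0082
gripper_force: 50.2
```

```bash
python3 -c "
from h import *
s=st(); to([0.6415,-0.2187,0.118],-10.9)"
```

```text
t 45.75 p [ 0.6419 -0.2192  0.1203] yaw 21.2 q [-28.8  39.6  61.1  -0.   79.2  40. ] w 0.0082 gf 50.2 F [-2.9  0.1  5. ]
to [ 0.6415 -0.2187  0.118 ] psi -10.9 -> [-0.02 -0.06  0.23] turn 32.1  q6 40.0
```

Emit:
move_arm(series="0 0 0 8 -1; 0 0 0 16 -1; 0 0 0 24 -1; 0 0 0 30 -1; 0 0 0 32.2 -1; 0 0 0 32.2 -1; 0 0 0 32.2 0; 0 0 0 32.2 0")

```text
time_s: 46.75
position: [0.642, -0.2187, 0.119]
tool_rot: [[0.983, -0.186, 0.0], [-0.186, -0.983, 0.0], [-0.0, -0.0, -1.0]]
ft_force: [0.5, 0.3, -0.0]
grip_width: 0.0422
gripper_force: 0.0
```

Emit:
move_arm(series="0 0 0 0 0; 0 0 -3 0 0; 0 0 -8 0 0; 0 0 -13 0 0; 0 0 -18 0 0; -3 0 -20 0 0; -5 0 -20 0 0; -5 0 -20 0 0")

```text
time_s: 47.75
position: [0.5922, -0.2094, 0.32]
tool_rot: [[0.982, -0.186, 0.001], [-0.186, -0.982, -0.0], [0.001, 0.0, -1.0]]
ft_force: [0.3, 0.0, 1.3]
grip_width: 0.0426
gripper_force: 0.0
```

```bash
python3 - <<'E'
from h import *
st(); a=optics.get_image("wrist"); cv2.imwrite("pics/w12.png",a["pixels"])
marks(["key_pointer","key_grip","drawer_handle"],"wrist")
for c in ['top','side']:
  optics.get_image(c); marks(['tin1'],c)
E
```

```text
t 47.75 p [ 0.5922 -0.2094  0.32  ] yaw -10.75 q [-30.3  28.   49.8   0.  102.1  70.5] w 0.0426 gf 0.0 F [0.3 0.  1.3]
key_pointer wrist [([0.6171, -0.2133, 0.1353], 0.88), ([0.64, -0.219, 0.1366], 0.59)]
key_grip wrist [([0.6443, -0.2211, 0.1363], 0.8)]
drawer_handle wrist [([0.5474, -0.2048, 0.0781], 0.61)]
tin1 top [([0.5388, 0.3483, -0.0007], 0.88), ([0.5295, 0.2744, -0.0014], 0.73), ([0.523, 0.2033, 0.002], 0.65), ([0.5202, 0.124, 0.0058], 0.49)]
tin1 side [([0.5241, 0.2016, 0.0039], 0.9), ([0.5215, 0.13, 0.0027], 0.84), ([0.5244, 0.2768, 0.0033], 0.83), ([0.536, 0.3449, 0.0039], 0.68)]
```

View pics/w12.png

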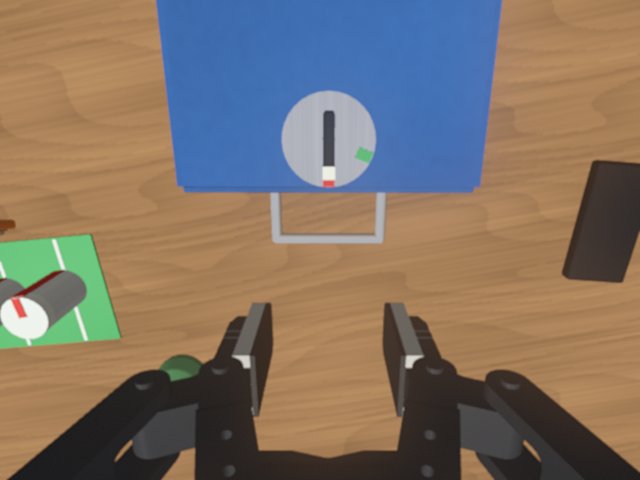

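```bash
python3 -c "
from h import *
s=st(); to([0.58,0.235,0.40],-5)"
```

```text
t 48.15 p [ 0.5931 -0.2097  0.3187] yaw -10.73 q [-30.2  28.2  49.8   0.  102.1  70.5] w 0.0426 gf 0.0 F [-0.2  0.7  0.3]
to [0.58  0.235 0.4  ] psi -5 -> [ -9.57 -43.45  -8.12] turn -5.7  q6 70.5
```

Emit:
move_arm(series="-1 -3 -3 0 0; -2 -9 -6 -1 0; -3.3 -15 -8.1 -2 0; -4.6 -21 -8.1 -3 0; -5.9 -27 -8.1 -4 0; -7.2 -33 -8.1 -5 0; -8.5 -39 -8.1 -5.7 0; -9.6 -43.4 -8.1 -5.7 0")

```text
time_s: 49.15
position: [0.579, 0.2372, 0.3999]
tool_rot: [[0.996, -0.086, -0.0], [-0.086, -0.996, 0.0], [-0.0, -0.0, -1.0]]
ft_force: [0.8, -0.8, 0.3]
grip_width: 0.0428
gripper_force: 0.0
```

Emit:
move_arm(series="0 0 0 0 0; 0 0 0 0 0")

```text
time_s: 49.4
position: [0.5795, 0.2343, 0.4]
tool_rot: [[0.996, -0.088, -0.0], [-0.088, -0.996, -0.0], [-0.0, 0.0, -1.0]]
ft_force: [-0.3, -0.6, -0.8]
grip_width: 0.0427
gripper_force: 0.0
```

```bash
python3 - <<'E'
from h import *
st(); a=optics.get_image("wrist"); cv2.imwrite("pics/w13.png",a["pixels"]); lids(a,.078)
E
```

```text
t 49.4 p [0.5795 0.2343 0.4   ] yaw -5.05 q [ 11.2  28.   37.2  -0.  114.8 106.2] w 0.0427 gf 0.0 F [-0.3 -0.6 -0.8]
lid 0.5136 0.202 r 0.0321 dir -1.6 px [359. 230.] bar 0.0212
lid 0.5201 0.2744 r 0.0326 dir -3.5 px [297. 230.] bar 0.022
lid 0.5255 0.3439 r 0.0333 dir 3.2 px [238. 231.] bar 0.0224
lid 0.5089 0.1329 r 0.0349 dir -13.2 px [417. 229.] bar 0.0234
```

View pics/w13.png

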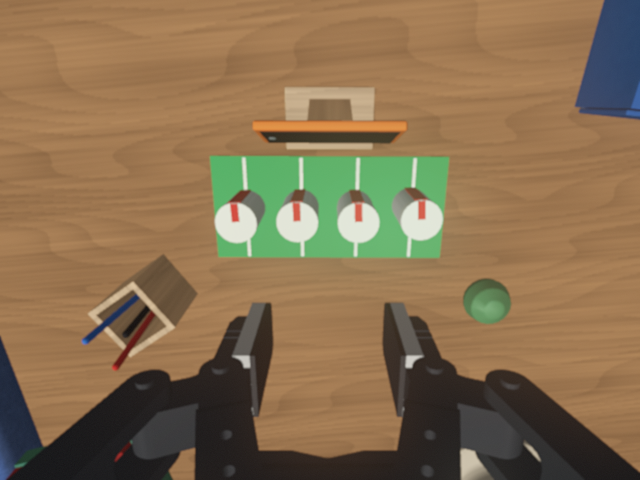

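All four tins stand on the mat (lids at about (237,222), (297,221), (358,222), (421,220)). Their red bars point at the phone along the white lines, and the arm is clear of everything.

```bash
python3 -c "
from rig import order
print(order.close_job())"
```

```text
the job is handed in; nothing more can be done
None
```

The job is handed in, with no verdict returned: in the last pictures all four tins stood upright on the mat with their stripes to the phone, the drawer was shut and the key pointed at the red mark.

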